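# Push a fixture plate out to the pointer and hold it

### The arm

A 6-joint arm with a two-finger parallel gripper is mounted at the origin on the work surface. World frame = base frame: x ahead of the robot, y to its left, z up, the work surface at z = 0. Lengths are in m, angles in rad, forces in N, time in s.
With the tool pointing down it reaches from about 0.375 to 0.9 m from the base axis. Payload 3.1 kg.
Tool frame: the origin (TCP) lies on the centre line of the jaws, within the pads' length; the fingertips stand 19 mm ahead of it and the grasp point (between the pads) is the TCP; z points along the fingers, y is the direction in which the jaws open and shut (so a half turn about z gives the same grasp; the last joint's range is limited). The gripper opens to 85 mm and grips with 20 to 120 N. Pads are 22 mm wide; open, the fingers measure 114 mm over their backs; the gripper's body (76 mm by 85 mm) begins 54 mm behind the grasp point. The pads swing forward as they close: fully open they stand 13 mm farther back than shut.
Start: joints at [-1.357, 0.527, 1.433, -0, 1.181, -0.178], TCP at [0.239, -0.577, 0.25] pointing down, gripper open.
Joint ranges: [-3.08, 3.08], [-0.75, 2.2], [0.22, 2.44], [-1.43, 4.57], [0, 2.65], [-2.85, 2.85]. Speed limits (rad/s): [2.79, 2.79, 3.14, 3.14, 3.14, 3.14].

### API

Orientations are given as a unit quaternion [x, y, z, w].
In Python, from station import manip, imaging, workorder gives the robot as it stands.
- The arm moves only by the shell command python3 -m creep 'ROWS' [FORCE]. ROWS is a JSON object of lists of equal length, an entry for each row: "claw": the finger opening in cm, from 0 to 8.54; "dp": the shift along the tool's x, y, z in cm, a list of three; "roll": the turn about the tool's z in rad. In form: {"claw": [claw, ...], "dp": [[dx, dy, dz], ...], "roll": [roll, ...]}. A call has 1 to 12 rows; each row is the pose to reach, as a shift and turn from the pose commanded when the call began, along the tool's axes at that moment; what a row does not reach only later rows make up. A row lasts 1/10 s, in which the tool goes at most 50 mm and 8.59 degrees, less where a joint would pass 70% of its speed; a pose out of reach is approached as far as the arm can. A call with a gripper value outside its range is refused whole. The fingers move at their own pace and stop on an object; FORCE is the grip in N (left out, the last holds). Time passes only in rows, so rows that repeat a pose let the fingers close. It gives the time, the measured TCP pose, the force and the opening at its end, in the units of the state.
- manip.sense(): the state, without advancing time (a new reading comes with each control period).
- imaging.snapshot(name): name is "scene" or "top"; returns a dict with "image" (400x640x3 uint8, red, green, blue), "z_map" (400x640 float32, m along the optical axis (not along the pixel's ray), 0 where there is no reading), "vfov" (degrees; the focal length in pixels is half the picture's height over the tangent of half this angle, whatever the lens; pixels are square), "cx", "cy" (the principal point, pixels), "R" (3x3) and "t" (3): a world point X has camera coordinates R X + t. Camera axes: x right, y down, z forward; pixel columns grow to the right and rows downward; lengths in m; the calibration is good to about 2 mm. A picture is of the moment at which its call begins.
- workorder.sign_off(): hands the job in, once; it reports no verdict.
The state is a dict: "t": time; "q": joint angles; "qd": joint speeds; "tau": joint torques, N m; "tcp_pos": TCP position; "tool_rot": TCP orientation; "force": force on the tool from outside, world axes, zero at the start; "ft_torque": the same for the moment, N m; "finger_gap": opening from 0.0 (shut) to 1.0 (fully open).
Only numpy, scipy, OpenCV 4.12 (cv2) and the standard library are available. Lean on these libraries where they do the work, as an engineer would, in place of code of your own. Each camera call takes 0.05 s, during which the arm holds its last target.

### The job

Plug the push handle down into the square socket at the tail of the aluminium fixture plate, until its grip rests on the plate. With the handle in, slide the plate out along its bed until the plate's front end is level with the tip of the pointer gauge; that far out it would tip off the end of the bed, so never let it tip, and finish while still holding the handle, with the plate flat on the bed and at rest. Leave the tape measure, screwdriver and tub where they are.

Things in the scene. Friction and masses are not known exactly. Their poses are not given: they have to be found in the camera images.
- bed: Grey slide bed, a fixed block 230 long (its x) x 100 wide (its y) x 50 mm high, with a low steel fence 8.5 mm thick along each long side. Origin: centre of its underside, on the bench. The plate lies on its top (z 50 mm) between the fences, which are 83 mm apart and rise 8 mm above that top. +x is the direction in which the plate is slid out, over the end at x = +115 mm; both ends are open.
- plate: Flat bare aluminium plate, 260 long (its x) x 80 wide (its y) x 15 mm thick, about 0.6 to 0.8 kg, loose on the bed (top 65 mm above the bench), sliding with friction between the fences with 1.5 mm play each side. Origin: centre of its underside, +x towards its front end, the end that overhangs the bed. It starts with 35 to 75 mm of overhang; at the pointer the overhang is 155 to 180 mm, so its middle is then beyond the end of the bed and it tips unless its tail is held down.
- socket (a point): Centre of the mouth of the square socket in the plate's top face, 35 mm from the tail end, on the centre line. The hole is 26 x 26 mm with a 2 mm chamfer, sides parallel to the plate's edges, right through the 15 mm plate. Axes as the plate's.
- plate_end (a point): Middle of the top edge of the plate's front (overhanging) end. Axes as the plate's.
- handle: Loose push handle, 0.1 kg, 65 mm tall, standing upright on the bench, plug down: a 24 mm square steel plug 13 mm long with a chamfered foot, under a plain wooden grip 32 x 32 mm and 52 mm high whose sides are parallel to the plug's. Origin: centre of the foot, z up; the plug fits the socket at any quarter turn and does not reach through the plate. To be held by the grip's sides.
- shoulder (a point): Centre of the flat underside of the grip, around the plug, 13 mm above the handle's origin. When the handle is fully in, this point lies at the socket's mouth and the grip rests on the plate.
- pointer (a point): Tip of the fixed pointer gauge: a thin steel pointer 65 mm above the bench, level with the plate's top, on a post 78 mm high with a 45 mm square foot, standing beside the plate's path on the side away from the robot. Pointer axes are parallel to the bed's; it points along +y and ends 8 mm short of the side of the plate's path, 46 mm from the post's axis. The plate's front end belongs at the same x (along the bed) as this tip.
- tape: Bystander: blue tape measure 70 x 34 x 62 mm on the bench, origin under its centre.
- driver: Bystander: screwdriver lying on the bench, about 200 mm long, near the robot.
- tub: Bystander: round white sample tub, 90 mm wide, 60 mm high, on the bench to the right of the bed, origin under its centre.
There are look-alikes about, which are no part of the job. Of the things that look like the handle, the largest one is meant.

How it is judged:
By the outcome, as a careful person would: the job done as asked, in the order asked, and still so for the second after the job is handed in, while the arm keeps its last pose, push and grip.
It also fails if it takes over 48 s, if anything falls off the work surface, if the arm or the gripper's body presses on something with over 40 N, if the wrist force passes 120 N, or if a joint passes its speed limit or range.

## Working session

There is one attempt and no reset: what is moved stays moved. The work goes in short steps, Python scripts to look and compute and a shell command to move; the robot and the scene stay as the last step left them, time stands still between calls to the robot, and variables do not carry over. Pictures are saved under pics/ and viewed, and the job is handed in when it is done.

```bash
ls; mkdir -p pics; cat > h.py <<'E'
import numpy as np,cv2
from station import manip,imaging,workorder
def save(name,im): cv2.imwrite('pics/'+name,cv2.cvtColor(im,cv2.COLOR_RGB2BGR))
E
python3 - <<'E'
from h import *
import pickle
d={}
for n in('scene','top'):
    s=imaging.snapshot(n);d[n]=s;save(n+'0.png',s['image'])
    print(n,s['vfov'],s['cx'],s['cy'],np.round(s['R'],3).tolist(),np.round(s['t'],3))
pickle.dump(d,open('s0.pkl','wb'))
print(manip.sense())
E
```

```text
pics
scene 51.169312036266795 317.7094168915782 194.2238475007141 [[-0.796, 0.605, 0.013], [0.471, 0.632, -0.616], [-0.381, -0.484, -0.788]] [ 0.451 -0.24   1.179]
top 46.83164627795503 329.28398420380313 197.50055904093998 [[0.017, -1.0, 0.013], [-0.987, -0.018, -0.16], [0.161, -0.01, -0.987]] [0.002 0.567 1.307]
{'t': 0.1, 'q': array([-1.35653744e+00,  5.28385170e-01,  1.43374112e+00, -7.61753557e-06,
        1.18140903e+00, -1.78483216e-01]), 'qd': array([-2.35198114e-04, -3.98070478e-03, -3.26562466e-03, -1.66038360e-04,
        1.49322808e-03, -6.65263926e-05]), 'tau': array([ 5.37326378e-05, -4.43305027e+01, -1.78586358e+01, -3.17024123e-04,
        3.84742889e-03,  1.72775015e-05]), 'tcp_pos': array([ 0.23910919, -0.57681224,  0.2494346 ]), 'tool_rot': array([ 9.80780338e-01,  1.95112748e-01, -2.08957572e-05, -9.71112294e-04]), 'force': array([ 0.17863533,  0.29733625, -1.07014146]), 'ft_torque': array([ 0.02906027, -0.03130506, -0.00328271]), 'finger_gap': 0.9978213447829839}
```

View pics/scene0.png

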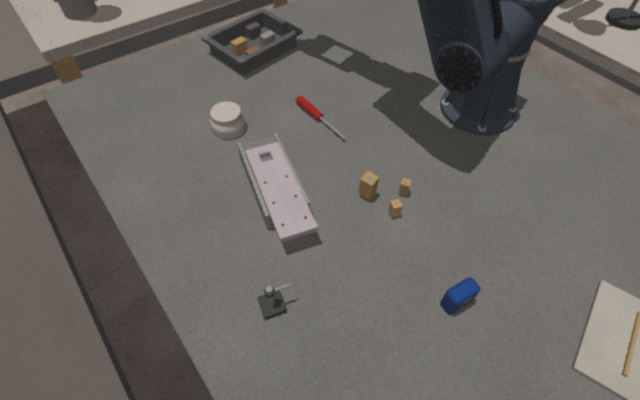

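View pics/top0.png

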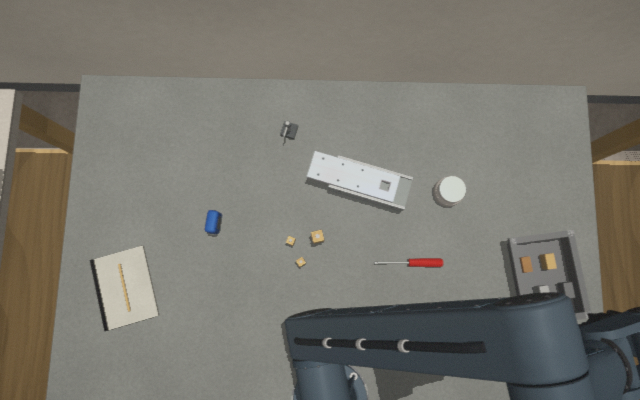

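The pictures show the plate at top (358,180) with its socket at (385,185). The pointer is at (287,132).

Handle candidates in the top view are wooden blocks at (317,237), (290,241) and (300,262), plus orange pieces in the tray at (527,264) and (550,261). (317,237), which is scene (369,185), looks largest, so I'll enlarge and measure it.

```bash
cat >> h.py <<'E'
def K(s):
    H=s['image'].shape[0]; return H/2/np.tan(np.radians(s['vfov'])/2)
def cloud(s):
    f=K(s);z=s['z_map'].astype(float);v,u=np.mgrid[:z.shape[0],:z.shape[1]]
    c=np.stack([(u-s['cx'])/f*z,(v-s['cy'])/f*z,z],-1)
    X=(c-s['t'])@np.array(s['R']); X[z==0]=np.nan; return X
def ray(s,uv,h):
    uv=np.atleast_2d(np.asarray(uv,float));f=K(s)
    d=np.c_[(uv[:,0]-s['cx'])/f,(uv[:,1]-s['cy'])/f,np.ones(len(uv))]@np.array(s['R'])
    o=-np.array(s['R']).T@np.array(s['t']);h=np.broadcast_to(h,(len(uv),))
    return o+d*((h-o[2])/d[:,2])[:,None]
def proj(s,X):
    c=np.atleast_2d(X)@np.array(s['R']).T+s['t'];f=K(s)
    return np.c_[c[:,0]/c[:,2]*f+s['cx'],c[:,1]/c[:,2]*f+s['cy']]
E
python3 - <<'E'
from h import *
import pickle
d=pickle.load(open('s0.pkl','rb'))
for n in d:
    s=d[n];X=cloud(s);hsv=cv2.cvtColor(s['image'],cv2.COLOR_RGB2HSV)
    m=cv2.inRange(hsv,(10,70,90),(30,255,255))
    k,l,st,c=cv2.connectedComponentsWithStats(m)
    for i in range(1,k):
        if st[i,4]>30 and st[i,4]<600:
            P=X[l==i]; print(n,c[i].round(1),st[i,4],'med',np.nanmedian(P,0).round(3),'zmax',np.nanpercentile(P[:,2],95).round(3))
a=cv2.resize(d['scene']['image'][160:230,340:440],None,fx=5,fy=5,interpolation=2)
b=cv2.resize(d['top']['image'][215:285,265:365],None,fx=5,fy=5,interpolation=2)
save('crop1.png',np.vstack([a[:300],b[:300]]))
s=d['top'];
save('crop2.png',cv2.resize(s['image'][110:220,270:425],None,fx=5,fy=5,interpolation=2))
s=d['scene'];
save('crop3.png',cv2.resize(s['image'][125:325,230:330],None,fx=3,fy=3,interpolation=2))
E
```

```text
scene [236.9  42.8] 143 med [ 0.405 -0.629  0.04 ] zmax 0.045
scene [251.3  49.6] 69 med [ 0.386 -0.565  0.042] zmax 0.046
scene [63.4 59.5] 42 med [ 0.854 -1.021 -0.055] zmax -0.049
scene [367.4 183.7] 326 med [0.467 0.049 0.059] zmax 0.066
scene [404.3 185.7] 130 med [0.389 0.094 0.039] zmax 0.045
scene [394.9 207.4] 178 med [0.449 0.127 0.037] zmax 0.045
scene [631.5 345.4] 311 med [0.309 0.6   0.018] zmax 0.021
top [ 61.3 133.8] 403 med [ 0.848  1.019 -0.308] zmax -0.229
top [316.9 236.2] 120 med [0.452 0.045 0.065] zmax 0.069
top [290.4 240.5] 52 med [0.439 0.123 0.042] zmax 0.046
top [549.3 260.7] 174 med [ 0.394 -0.628  0.041] zmax 0.046
top [300.3 261.6] 56 med [0.379 0.092 0.043] zmax 0.049
top [526.1 264.2] 155 med [ 0.384 -0.559  0.042] zmax 0.047
top [123.6 286.7] 116 med [0.299 0.599 0.02 ] zmax 0.025
```

View pics/crop1.png

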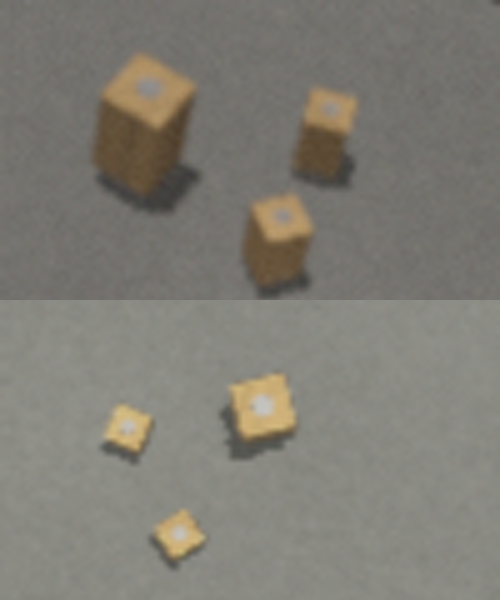

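View pics/crop2.png

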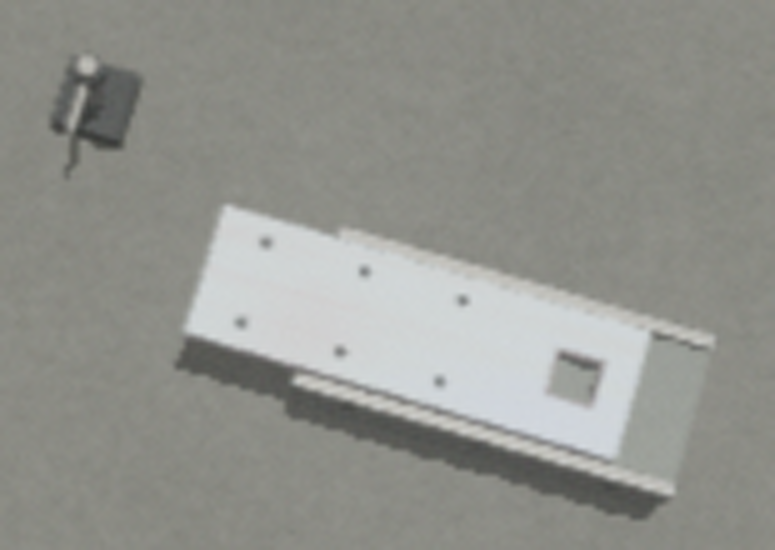

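View pics/crop3.png

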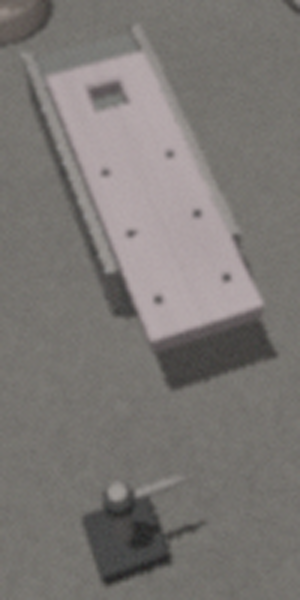

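Confirmed: the block at top (317,236), scene (367,184), is the meant handle. It's 65 mm tall; the other two are about 43 mm, and the tray pieces lie low. Next I'll measure the poses.

```bash
cat >> h.py <<'E'
def comp(m,uv,r=6):
    k,l,st,c=cv2.connectedComponentsWithStats(m)
    y,x=int(uv[1]),int(uv[0]); w=l[y-r:y+r+1,x-r:x+r+1]; w=w[w>0]
    return (l==np.bincount(w).argmax()).astype(np.uint8)
def up(im,f=4): return cv2.resize(im,None,fx=f,fy=f,interpolation=cv2.INTER_CUBIC)
def upuv(p,f=4): return (np.asarray(p,float)+.5)/f-.5
def rectw(s,m,h,f=4):
    """min-area rect of upsampled mask, in world plane h (mm)"""
    c=max(cv2.findContours(m,0,cv2.CHAIN_APPROX_NONE)[0],key=cv2.contourArea)[:,0]
    W=ray(s,upuv(c,f),h)[:,:2]*1000
    return cv2.minAreaRect(W.astype(np.float32)),W
E
python3 - <<'E'
from h import *
import pickle
d=pickle.load(open('s0.pkl','rb'))
for n in d:
    s=d[n];I=up(s['image']);g=cv2.cvtColor(I,cv2.COLOR_RGB2GRAY);hsv=cv2.cvtColor(I,cv2.COLOR_RGB2HSV)
    seed={'top':(358,180),'scene':(280,190)}[n]
    pu=[int(4*a) for a in seed]
    v=np.median(g[pu[1]-6:pu[1]+6,pu[0]-6:pu[0]+6]); print(n,'plate v',v)
    for th in ((205,195) if n=='top' else (v-25,v-18)):
        m=comp(cv2.inRange(g,th,255),pu); m=cv2.morphologyEx(m,cv2.MORPH_OPEN,np.ones((17,17)))
        r,W=rectw(s,m,.065); print(n,'plate',th,np.round(r[0],1),np.round(r[1],1),round(r[2],2), cv2.boxPoints(r).round(1).tolist())
        save(f'm_{n}_{int(th)}.png',m[400:1300:2 ,800:1800:2]*255)
    # socket: hole in plate mask
    hs=cv2.findContours(m,cv2.RETR_CCOMP,cv2.CHAIN_APPROX_NONE)
    for c,hh in zip(hs[0],hs[1][0]):
        if hh[3]>=0 and cv2.contourArea(c)>400:
            W=ray(s,upuv(c[:,0]),.065)[:,:2]*1000;r=cv2.minAreaRect(W.astype(np.float32));print(' hole',np.round(r[0],1),np.round(r[1],1),round(r[2],1))
    # handle top
    hu={'top':(317,236),'scene':(369,178)}[n]
    h0=[4*a for a in hu]
    print('handle top hsv/gray',g[h0[1]-24:h0[1]+25:8,h0[0]-24:h0[0]+25:8])
E
```

```text
scene plate v 167.0
scene plate 142.0 [628.4 -57.6] [261.7  86.5] 74.21 [[551.2000122070312, -171.6999969482422], [634.4000244140625, -195.3000030517578], [705.7000122070312, 56.599998474121094], [622.4000244140625, 80.0999984741211]]
scene plate 149.0 [629.5 -57.6] [260.3  83.5] 74.17 [[553.7999877929688, -171.39999389648438], [634.2000122070312, -194.1999969482422], [705.2000122070312, 56.20000076293945], [624.7999877929688, 79.0]]
 hole [ 606.7 -148.8] [31.1 30.5] 71.7
handle top hsv/gray [[113 117 137 143 129 113 112]
 [117 141 148 150 150 140 121]
 [135 149 147 146 145 145 143]
 [146 144 138 139 139 147 149]
 [137 146 148 144 142 144 139]
 [ 86 112 134 143 143 147 111]
 [ 82  82  86 118 149 121  78]]
top plate v 211.0
top plate 205 [630.  -57.1] [257.1  78.7] 74.09 [[556.9000244140625, -169.89999389648438], [632.5999755859375, -191.5], [703.0999755859375, 55.79999923706055], [627.4000244140625, 77.4000015258789]]
top plate 195 [631.1 -57.7] [259.3  82.8] 74.53 [[556.5999755859375, -171.60000610351562], [636.4000244140625, -193.6999969482422], [705.5999755859375, 56.29999923706055], [625.7999877929688, 78.30000305175781]]
 hole [ 603.3 -148.4] [32.8 32.6] 75.0
handle top hsv/gray [[134 135 134 134 161 156 134]
 [154 163 169 181 175 175 139]
 [137 174 174 188 176 180 149]
 [113 170 168 194 191 181 152]
 [ 87 159 180 184 183 180 177]
 [ 83 158 177 174 184 185 149]
 [102 107 144 121  99  85  92]]
```

```bash
python3 - <<'E'
from h import *
import pickle
d=pickle.load(open('s0.pkl','rb'))
for n in d:
    s=d[n];I=up(s['image']);g=cv2.cvtColor(I,cv2.COLOR_RGB2GRAY);hsv=cv2.cvtColor(I,cv2.COLOR_RGB2HSV)
    hu={'top':(317,236),'scene':(369,179)}[n]
    box=np.zeros_like(g);x,y=4*hu[0],4*hu[1];box[y-70:y+70,x-70:x+70]=1
    for th in ((125,140,150) if n=='top' else (115,125,135)):
        m=cv2.inRange(g,th,255)*box
        if n=='top': m=cv2.inRange(hsv,(5,40,th),(40,255,255))*box
        m=cv2.morphologyEx(m,cv2.MORPH_CLOSE,np.ones((25,25)));m=cv2.morphologyEx(m,cv2.MORPH_OPEN,np.ones((9,9)))
        m=comp(m,(x,y)); r,W=rectw(s,m,.065); print(n,th,np.round(r[0],1),np.round(r[1],1),round(r[2],1))
a=up(d['scene']['image'][265:325,250:310],8);b=up(d['top']['image'][110:160,270:320],8)
save('ptr_s.png',a);save('ptr_t.png',b)
E
```

```text
scene 115 [457.6  44.8] [105.2  80.1] 49.9
scene 125 [455.6  42.9] [32.8 32. ] 15.4
scene 135 [455.8  43.3] [30.3 30.1] 15.3
top 125 [453.4  44.9] [34.4 35.7] 15.1
top 140 [453.7  44.6] [34.1 34.6] 16.0
top 150 [454.   44.1] [33.1 34.1] 14.3
```

View pics/ptr_s.png

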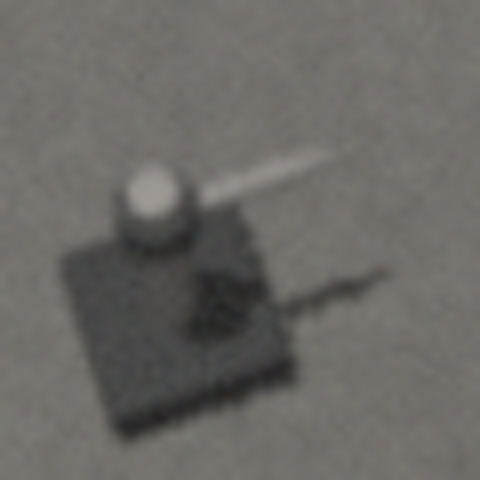

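View pics/ptr_t.png

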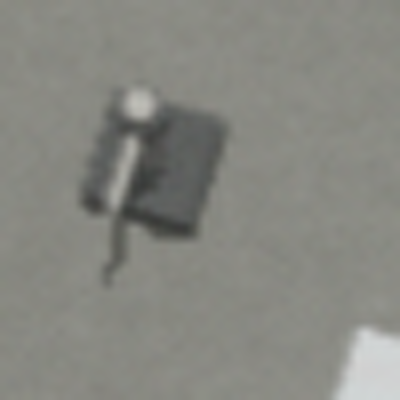

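```bash
python3 - <<'E'
from h import *
import pickle
d=pickle.load(open('s0.pkl','rb'))
th=np.radians(74.2);u=np.array([np.cos(th),np.sin(th)]);v=np.array([-u[1],u[0]])
c0=np.array([.6297,-.0574])
def rep(l,n,p,h):
    o={'scene':(250,265),'top':(270,110)}[n]
    P=ray(d[n],(np.array(p)+.5)/8-.5+o,h)[0,:2]-c0
    print(l,n,'along',round(P@u*1e3,1),'across',round(P@v*1e3,1))
rep('tip','scene',(345,152),.065);rep('mid','scene',(265,176),.065);rep('base','scene',(205,197),.065);rep('post','scene',(153,190),.077)
rep('tip','top',(113,210),.065);rep('mid','top',(123,175),.065);rep('base','top',(133,140),.065);rep('post','top',(139,104),.077)
# bed ends fences
for n,ps in {'top':[(270+715/5,110+340/5),(270+672/5,110+493/5),(270+342/5,110+230/5),(270+296/5,110+378/5)]}.items():
    for p in ps:
        P=ray(d[n],[p],.058)[0,:2]-c0;print('bed',P@u*1e3,P@v*1e3)
E
```

```text
tip scene along 231.8 across -50.3
mid scene along 230.9 across -69.4
base scene along 230.9 across -83.8
post scene along 230.7 across -95.2
tip top along 230.3 across -55.4
mid top along 230.9 across -69.3
base top along 231.4 across -83.1
post top along 231.4 across -93.4
bed -169.2448097756988 -45.73406984556123
bed -168.8876162268991 48.91538842897115
bed 58.82793923043298 -45.56544445915218
bed 59.194504541394814 47.2899298063394
```

Measured results:

| Item | Value |
|---|---|
| Plate centre | (629.7, −57.4) mm |
| Plate yaw | 74.2° |
| Socket | (603.8, −148.8) mm |
| Pointer ahead of plate centre | 231 mm along the bed, in both views |
| Slide needed | about 101 mm |
| Handle | (454.7, 44.0) mm, yaw 15.3° |

Next is the approach.

```bash
cat >> h.py <<'E'
from scipy.spatial.transform import Rotation as Ro
def to(target,yaw=None):
    """cm shift in tool axes from measured pose, roll to given tool-x yaw deg"""
    st=manip.sense();R=Ro.from_quat(st['tool_rot']);M=R.as_matrix()
    y=np.degrees(np.arctan2(M[1,0],M[0,0]))
    dp=M.T@(np.array(target)-st['tcp_pos'])*100
    print('t',round(st['t'],2),'tcp',np.round(st['tcp_pos']*1e3,1),'yaw',round(y,2),'tilt z',M[:,2].round(4),'gap',round(st['finger_gap'],3),'F',st['force'].round(1))
    print('dp',dp.round(2),'roll',None if yaw is None else round(np.radians(y-yaw),3))
E
python3 -c "
from h import *
to([.4547,.044,.25],15.3)"
```

```text
t 0.1 tcp [ 239.1 -576.8  249.4] yaw 22.5 tilt z [-4.0e-04  1.9e-03 -1.0e+00] gap 0.998 F [ 0.2  0.3 -1.1]
dp [ 43.68 -49.1    0.05] roll 0.126
```

```bash
python3 -m creep '{"claw":[6.5,6.5,6.5,6.5,6.5,6.5,6.5,6.5,6.5,6.5,6.5,6.5],"dp":[[43.7,-49.1,0],[43.7,-49.1,0],[43.7,-49.1,0],[43.7,-49.1,0],[43.7,-49.1,0],[43.7,-49.1,0],[43.7,-49.1,0],[43.7,-49.1,0],[43.7,-49.1,0],[43.7,-49.1,0],[43.7,-49.1,0],[43.7,-49.1,0]],"roll":[0.126,0.126,0.126,0.126,0.126,0.126,0.126,0.126,0.126,0.126,0.126,0.126]}' 60
python3 -c "
from h import *
to([.4547,.044,.15],15.3)"
```

```text
t: 1.3
tcp_pos: [0.4364, -0.0086, 0.2503]
tool_rot: [0.991, 0.133, -0.0, 0.0]
force: [1.0, -0.9, -0.3]
finger_gap: 0.76
t 1.3 tcp [436.4  -8.6 250.3] yaw 15.28 tilt z [ 0.e+00 -1.e-04 -1.e+00] gap 0.76 F [ 1.  -0.9 -0.3]
dp [ 3.15 -4.59 10.03] roll -0.0
```

```bash
python3 -m creep '{"claw":[6.5,6.5,6.5,6.5,6.5],"dp":[[3.1,-4.6,0],[3.1,-4.6,3],[3.1,-4.6,6],[3.1,-4.6,10],[3.1,-4.6,10]],"roll":[0,0,0,0,0]}'
python3 -c "
from h import *
to([.4547,.044,.045],15.3)
s=imaging.snapshot('scene');save('app_s.png',up(s['image'][120:240,300:440],4))
s=imaging.snapshot('top');save('app_t.png',up(s['image'][190:290,250:390],4))
"
```

```text
t: 1.8
tcp_pos: [0.4505, 0.0427, 0.1464]
tool_rot: [0.991, 0.133, -0.006, -0.002]
force: [-0.1, 0.4, -0.2]
finger_gap: 0.758
t 1.8 tcp [450.5  42.7 146.4] yaw 15.32 tilt z [-0.0114  0.0017 -0.9999] gap 0.758 F [-0.1  0.4 -0.2]
dp [ 0.55  0.04 10.13] roll 0.0
```

View pics/app_s.png

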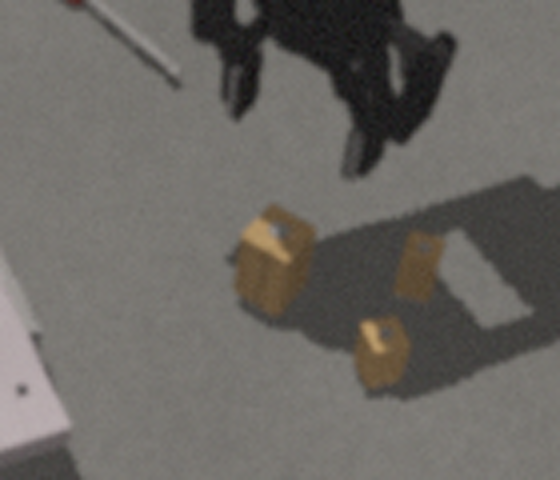

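The open jaws stand above the handle, which is at crop (275,260), with one finger on each side. The small blocks at crop (385,350) and (420,265) are clear of them.

```bash
python3 -m creep '{"claw":[6.5,6.5],"dp":[[0,0,0],[0,0,0]],"roll":[0,0]}'
python3 -c "
from h import *
to([.4547,.044,.045],15.3)"
```

```text
t: 2.1
tcp_pos: [0.4552, 0.0416, 0.1521]
tool_rot: [0.991, 0.133, 0.002, 0.001]
force: [0.0, -0.7, 1.0]
finger_gap: 0.762
t 2.1 tcp [455.2  41.6 152.1] yaw 15.27 tilt z [ 4.1e-03 -6.0e-04 -1.0e+00] gap 0.762 F [ 0.  -0.7  1. ]
dp [-0.03 -0.26 10.71] roll -0.001
```

```bash
python3 -m creep '{"claw":[6.5,6.5,6.5,6.5,6.5,6.5],"dp":[[0,-0.2,3],[0,-0.2,6],[0,-0.2,9],[0,-0.2,10.5],[0,-0.2,10.5],[0,-0.2,10.5]],"roll":[0,0,0,0,0,0]}'
python3 -c "
from h import *
to([.4547,.044,.045],15.3)
s=imaging.snapshot('scene');save('app2_s.png',up(s['image'][120:240,300:440],4))
"
```

```text
t: 2.7
tcp_pos: [0.4543, 0.0436, 0.0463]
tool_rot: [0.991, 0.133, 0.001, 0.0]
force: [1.1, -0.2, -0.0]
finger_gap: 0.761
t 2.7 tcp [454.3  43.6  46.3] yaw 15.27 tilt z [ 1.9e-03 -3.0e-04 -1.0e+00] gap 0.761 F [ 1.1 -0.2 -0. ]
dp [ 0.04 -0.03  0.13] roll -0.001
```

View pics/app2_s.png

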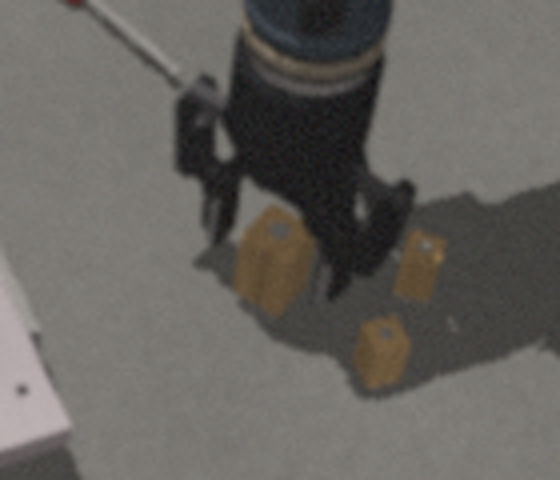

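The handle, at crop (275,260), sits between the fingers. Closing now.

```bash
python3 -m creep '{"claw":[2.5,2.5,2.5,2.5,2.5,2.5,2.5,2.5],"dp":[[0,0,0],[0,0,0],[0,0,0],[0,0,0],[0,0,0],[0,0,0],[0,0,0],[0,0,0]],"roll":[0,0,0,0,0,0,0,0]}' 70
python3 -c "
from h import *
to([.4547,.044,.20],-15.8)"
```

```text
t: 3.55
tcp_pos: [0.4541, 0.0438, 0.0464]
tool_rot: [0.991, 0.133, 0.001, 0.0]
force: [-1.6, 0.1, 5.9]
finger_gap: 0.364
t 3.55 tcp [454.1  43.8  46.4] yaw 15.29 tilt z [ 2.1e-03 -4.0e-04 -1.0e+00] gap 0.364 F [-1.6  0.1  5.9]
dp [ 1.000e-01  1.000e-02 -1.536e+01] roll 0.543
```

```bash
python3 -m creep '{"claw":[2.5,2.5,2.5,2.5,2.5,2.5,2.5,2.5,2.5,2.5],"dp":[[0,0,-2],[0,0,-4],[0,0,-7],[0,0,-11],[0,0,-11],[0,0,-11],[0,0,-11],[0,0,-11],[0,0,-11],[0,0,-11]],"roll":[0,0,0,0,0.14,0.27,0.4,0.54,0.543,0.543]}'
python3 -c "
from h import *
to([.6038,-.1488,.145],-15.8)"
```

```text
t: 4.55
tcp_pos: [0.4533, 0.0439, 0.1555]
tool_rot: [0.991, -0.136, 0.0, 0.0]
force: [0.6, -0.6, -1.3]
finger_gap: 0.367
t 4.55 tcp [453.3  43.9 155.5] yaw -15.66 tilt z [ 1.e-04 -0.e+00 -1.e+00] gap 0.367 F [ 0.6 -0.6 -1.3]
dp [19.7  14.49  1.05] roll 0.002
```

```bash
python3 -m creep '{"claw":[2.5,2.5,2.5,2.5,2.5,2.5,2.5,2.5,2.5,2.5,2.5,2.5],"dp":[[2,1.5,0],[5,3.7,0],[8,5.9,0],[11,8.1,0],[14,10.3,0],[17,12.5,0],[19,14,0],[19.7,14.5,1],[19.7,14.5,1],[19.7,14.5,1],[19.7,14.5,1],[19.7,14.5,1]],"roll":[0,0,0,0,0,0,0,0,0,0,0,0]}'
python3 -c "
from h import *
import pickle
to([.6038,-.1488,.145],-15.8)
d={}
for n in ('scene','top'):
    s=imaging.snapshot(n);d[n]=s;c=proj(s,[[.6038,-.1488,.08]])[0].astype(int);print(n,c)
    save('hov_%s.png'%n,up(s['image'][c[1]-50:c[1]+50,c[0]-60:c[0]+60],5))
pickle.dump(d,open('s1.pkl','wb'))
"
```

```text
t: 5.75
tcp_pos: [0.6028, -0.1481, 0.1455]
tool_rot: [0.991, -0.137, -0.0, -0.0]
force: [0.8, -0.7, -0.0]
finger_gap: 0.368
t 5.75 tcp [ 602.8 -148.1  145.5] yaw -15.74 tilt z [-8.e-04  5.e-04 -1.e+00] gap 0.368 F [ 0.8 -0.7 -0. ]
dp [0.12 0.04 0.05] roll 0.001
scene [265 151]
top [385 184]
```

View pics/hov_scene.png

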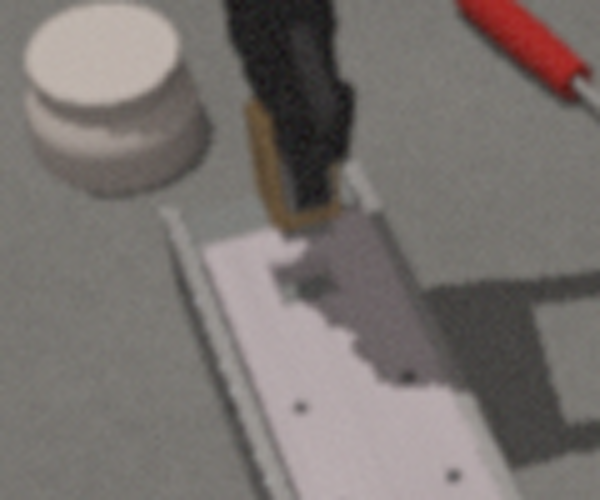

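View pics/hov_top.png

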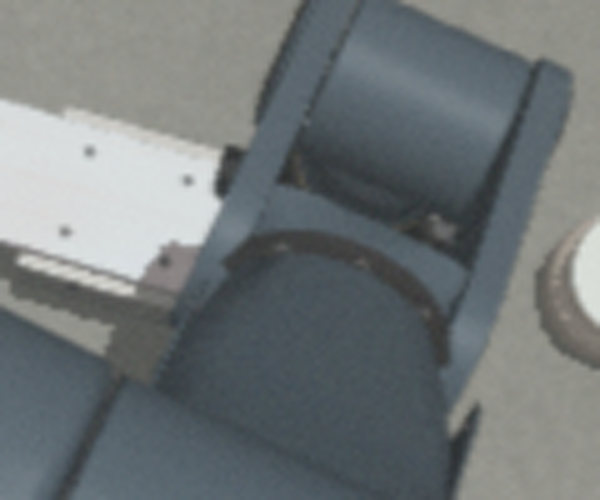

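In the scene crop the grip's lower front edge runs from about (284,229) to (338,215). The socket is below it at (303,280). I'll compare this with the prediction from the TCP.

```bash
python3 - <<'E'
from h import *
import pickle
s=pickle.load(open('s1.pkl','rb'))['scene']
st=manip.sense()
u=np.array([.2723,.9622,0]);v=np.array([-.9622,.2723,0])
def cp(X): return ((proj(s,X)-[205,101]+.5)*5-.5).round(1)
c=st['tcp_pos']+[0,0,-.0334]
I=cv2.imread('pics/hov_scene.png')
for a,b in((1,1),(1,-1),(-1,-1)):
    p=cp(c+.016*(a*u+b*v))[0];print('grip corner',a,b,p);cv2.circle(I,(int(p[0]),int(p[1])),3,(0,0,255),1)
k=np.array([.6038,-.1488,.065])
for a,b in((1,1),(1,-1),(-1,-1),(-1,1)):
    p=cp(k+.015*(a*u+b*v))[0];print('socket',p);cv2.circle(I,(int(p[0]),int(p[1])),3,(0,255,0),1)
cv2.imwrite('pics/hov_mark.png',cv2.resize(I[130:330,200:400],None,fx=3,fy=3))
E
```

```text
grip corner 1 1 [347.  216.8]
grip corner 1 -1 [277.6 235.1]
grip corner -1 -1 [257.2 187.2]
socket [350.  288.8]
socket [287.5 305.9]
socket [268.9 261.4]
socket [330.4 245. ]
```

View pics/hov_mark.png

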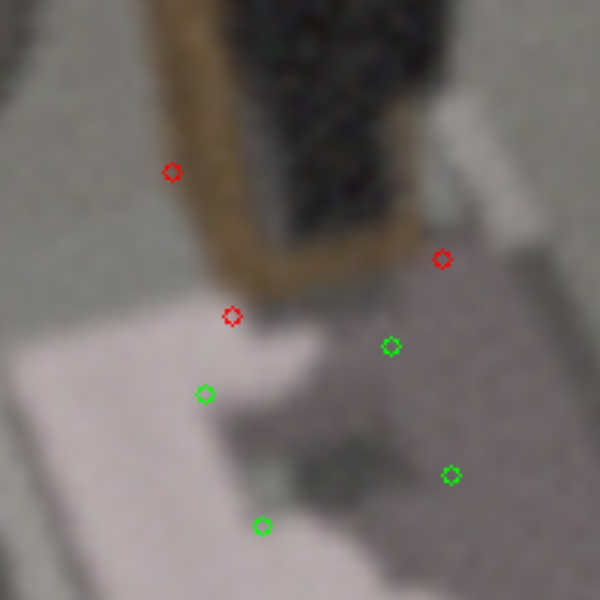

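```bash
python3 - <<'E'
from h import *
import pickle
s=pickle.load(open('s1.pkl','rb'))['scene'];X=cloud(s);st=manip.sense()
u=np.array([.2723,.9622,0]);v=np.array([-.9622,.2723,0])
for row in range(138,152,1):
    P=X[row,252:282]-st['tcp_pos'];print(row,' '.join('%d/%d/%d'%(p@u*1e3,p@v*1e3,p[2]*1e3) for p in P[::2] if abs(p[2])<.06 or 1))
E
```

```text
138 -135/-4/-146 -134/0/-147 -7/-17/-25 14/-17/-5 13/-12/-7 21/-10/-1 29/-7/5 30/-3/5 29/0/2 29/5/1 16/12/-13 -63/36/-94 -53/39/-87 -50/43/-85 -107/64/-144
139 -130/-5/-145 -126/0/-143 -8/-17/-29 14/-17/-7 15/-13/-8 21/-10/-3 30/-8/3 31/-4/2 29/0/0 29/5/-2 14/12/-18 -60/35/-94 -50/38/-87 -49/43/-87 -105/63/-146
140 -126/-6/-144 -123/-1/-143 -72/-6/-95 13/-17/-12 16/-14/-9 23/-11/-5 29/-8/0 26/-3/-5 26/1/-6 30/4/-4 14/12/-21 -59/35/-97 -48/37/-87 -47/42/-89 -99/61/-143
141 -124/-7/-146 -68/-12/-93 -68/-7/-94 11/-17/-17 18/-14/-11 19/-10/-12 28/-8/-4 29/-4/-4 28/0/-7 32/3/-4 14/12/-24 -53/33/-95 -48/37/-91 -44/41/-89 -41/45/-87
142 -68/-17/-94 -67/-12/-94 -67/-7/-97 10/-17/-20 16/-14/-16 23/-11/-10 25/-7/-10 27/-4/-9 26/0/-12 22/6/-18 15/12/-26 -52/33/-96 -33/33/-79 -39/39/-86 -38/44/-88
143 -66/-18/-95 -64/-13/-95 -63/-8/-95 9/-17/-24 16/-14/-19 22/-11/-14 23/-7/-15 23/-3/-16 16/2/-24 15/7/-27 17/11/-27 -34/28/-81 -28/32/-78 -37/39/-88 -34/43/-87
144 -61/-19/-93 -60/-14/-94 -58/-10/-94 8/-18/-28 17/-15/-21 15/-10/-24 15/-6/-25 16/-2/-26 15/2/-28 16/6/-29 13/12/-34 -29/27/-80 -28/31/-8
[... 151 characters left out ...]
6/-80 -23/30/-78 -23/35/-80 -27/41/-86
146 -55/-21/-94 -57/-15/-97 -54/-11/-96 -50/-7/-94 17/-16/-26 16/-11/-29 13/-6/-33 12/-1/-36 10/3/-40 14/6/-38 -27/21/-83 -22/25/-79 -21/29/-80 -18/33/-78 -23/39/-86
147 -53/-21/-95 -52/-17/-96 -50/-12/-95 -34/-10/-81 14/-15/-32 11/-10/-37 12/-6/-37 11/-1/-40 10/2/-43 11/7/-44 -20/19/-79 -22/24/-83 -17/28/-79 -15/32/-79 -20/38/-86
148 -53/-22/-98 -33/-20/-80 -31/-16/-79 -29/-12/-79 -29/-7/-81 13/-11/-38 12/-6/-41 12/-2/-43 -21/9/-79 -19/14/-79 -20/19/-82 -18/23/-82 -15/27/-80 -14/32/-80 -19/38/-87Traceback (most recent call last):
  File "<stdin>", line 6, in <module>
  File "<stdin>", line 6, in <genexpr>
ValueError: cannot convert float NaN to integer
```

The depth map shows the grip's front face at u≈15.5 mm and its left face at v≈−17 mm from the TCP. That puts the handle about (−0.5, −1) mm from the TCP, which is over the socket to within about 0.5 mm. The plug is visible and straight, so I'll lower it.

```bash
python3 -m creep '{"claw":[2.5,2.5,2.5,2.5,2.5,2.5,2.5],"dp":[[0,0,1],[0,0,2],[0,0,2.8],[0,0,3.2],[0,0,3.5],[0,0,3.7],[0,0,3.7]],"roll":[0,0,0,0,0,0,0]}'
python3 -c "
from h import *
to([.6038,-.1488,.0984],-15.8)"
```

```text
t: 6.55
tcp_pos: [0.6036, -0.1491, 0.1081]
tool_rot: [0.99, -0.138, 0.0, -0.0]
force: [0.9, 1.4, -1.5]
finger_gap: 0.367
t 6.55 tcp [ 603.6 -149.1  108.1] yaw -15.84 tilt z [ 2.e-04  6.e-04 -1.e+00] gap 0.367 F [ 0.9  1.4 -1.5]
dp [ 0.01 -0.03  0.97] roll -0.001
```

The foot is about 3 mm below the plate top with no force, so it has entered the socket. Continuing down.

```bash
python3 -m creep '{"claw":[2.5,2.5,2.5,2.5,2.5,2.5],"dp":[[0,0,0.3],[0,0,0.5],[0,0,0.7],[0,0,0.9],[0,0,1.0],[0,0,1.0]],"roll":[0,0,0,0,0,0]}'
python3 -c "
from h import *
to([.6038,-.1488,.0984],-15.8)"
```

```text
t: 7.15
tcp_pos: [0.6036, -0.149, 0.0985]
tool_rot: [0.99, -0.138, 0.0, -0.0]
force: [0.3, 3.5, 1.4]
finger_gap: 0.37
t 7.15 tcp [ 603.6 -149.    98.5] yaw -15.83 tilt z [ 4.e-04  5.e-04 -1.e+00] gap 0.37 F [0.3 3.5 1.4]
dp [ 0.01 -0.03  0.01] roll -0.001
```

Nearly seated. I'll press in small steps until the force shows contact.

```bash
python3 -m creep '{"claw":[2.5,2.5,2.5],"dp":[[0,0,0.1],[0,0,0.1],[0,0,0.1]],"roll":[0,0,0]}' 
python3 -m creep '{"claw":[2.5,2.5,2.5],"dp":[[0,0,0.1],[0,0,0.1],[0,0,0.1]],"roll":[0,0,0]}'
python3 -c "
from h import *
to([.6038,-.1488,.0984],-15.8)
s=imaging.snapshot('scene')
save('seat.png',up(s['image'][100:220,210:350],5))"
```

```text
t: 7.45
tcp_pos: [0.6037, -0.149, 0.0985]
tool_rot: [0.99, -0.138, 0.0, -0.0]
force: [-0.5, 5.0, 7.2]
finger_gap: 0.364
t: 7.75
tcp_pos: [0.6036, -0.149, 0.0984]
tool_rot: [0.99, -0.138, 0.0, -0.0]
force: [-3.6, 5.8, 13.8]
finger_gap: 0.368
t 7.75 tcp [ 603.6 -149.    98.4] yaw -15.82 tilt z [ 8.e-04  1.e-04 -1.e+00] gap 0.368 F [-3.6  5.8 13.8]
dp [ 0.01 -0.02  0.  ] roll -0.0
```

View pics/seat.png

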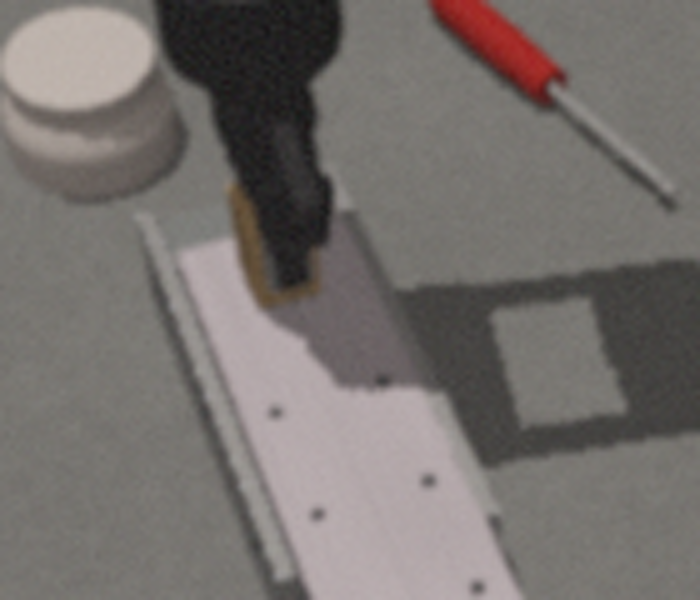

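The grip is seated at the predicted height, TCP z 98.4 mm, with about 14 N down; the crop shows it flush on the plate at (285,295). The next step is sliding along −tool y while keeping the push down.

```bash
python3 -m creep '{"claw":[2.5,2.5,2.5,2.5,2.5,2.5],"dp":[[0,-0.3,0.05],[0,-0.6,0.05],[0,-1,0.05],[0,-1.5,0.05],[0,-2,0.05],[0,-2,0.05]],"roll":[0,0,0,0,0,0]}' 
python3 -c "
from h import *
to([.6313,-.0516,.0984],-15.8)"
```

```text
t: 8.4
tcp_pos: [0.6097, -0.136, 0.0985]
tool_rot: [0.991, -0.136, 0.002, 0.005]
force: [-4.5, -11.0, 11.8]
finger_gap: 0.366
t 8.4 tcp [ 609.7 -136.    98.5] yaw -15.65 tilt z [ 0.0024 -0.0106 -0.9999] gap 0.366 F [ -4.5 -11.   11.8]
dp [-0.19 -8.71 -0.08] roll 0.003
```

```bash
python3 -m creep '{"claw":[2.5,2.5,2.5,2.5,2.5,2.5,2.5,2.5,2.5],"dp":[[0,-0.5,0.05],[0,-1,0.1],[0,-1.5,0.1],[0,-2,0.1],[0,-2.5,0.1],[0,-3,0.1],[0,-3.5,0.1],[0,-4,0.1],[0,-4,0.1]],"roll":[0,0,0,0,0,0,0,0,0]}' 
python3 -c "
from h import *
to([.6313,-.0516,.0984],-15.8)"
```

```text
t: 9.3
tcp_pos: [0.62, -0.0995, 0.0985]
tool_rot: [0.991, -0.136, 0.001, 0.007]
force: [-8.3, -15.1, 17.6]
finger_gap: 0.366
t 9.3 tcp [620.  -99.5  98.5] yaw -15.6 tilt z [ 0.0011 -0.0137 -0.9999] gap 0.366 F [ -8.3 -15.1  17.6]
dp [-0.2  -4.92 -0.05] roll 0.004
```

```bash
cat > meas.py <<'E'
from h import *
import pickle
th=np.radians(74.2);u=np.array([np.cos(th),np.sin(th)]);v=np.array([-u[1],u[0]]);c0=np.array([629.7,-57.4])
def ends(tag,crop=True):
    out={}
    for n in('scene','top'):
        s=imaging.snapshot(n);I=up(s['image']);g=cv2.cvtColor(I,cv2.COLOR_RGB2GRAY)
        X=cloud(s)
        m=cv2.inRange(g,199 if n=='top' else 146,255)
        # seed: plate 60 mm behind expected front
        to=manip.sense()['tcp_pos'][:2]*1000
        q=proj(s,np.r_[(to+150*u)/1000,.065])[0]
        m=comp(m,q*4,12);m=cv2.morphologyEx(m,cv2.MORPH_OPEN,np.ones((13,13)))
        c=max(cv2.findContours(m,0,cv2.CHAIN_APPROX_NONE)[0],key=cv2.contourArea)[:,0]
        W=ray(s,upuv(c),.065)[:,:2]*1000-c0;a=W@u;b=W@v
        mx=np.percentile(a,99.5);k=(abs(b-np.median(b[a>mx-10]))<28)&(a>mx-8)
        A=np.polyfit(b[k],a[k],1)
        e=[]
        for sg in(1,-1):
            kk=(a>mx-60)&(a<mx-12)&(b*sg>30); p=np.polyfit(a[kk],b[kk],1);e.append((round(np.degrees(p[0]),2),round(np.polyval(p,mx-40),1)))
        print(tag,n,'front along(at b=0)',round(np.polyval(A,0),2),'slope deg',round(np.degrees(A[0]),2),'rms',round(np.std(np.polyval(A,b[k])-a[k]),2),'sides deg,v',e)
        q=proj(s,np.r_[(c0+np.r_[mx]*u)/1000,.065])[0].astype(int)
        save(f'{tag}_{n}.png',up(s['image'][max(q[1]-45,0):q[1]+45,q[0]-55:q[0]+55],6))
        out[n]=s
    pickle.dump(out,open(tag+'.pkl','wb'))
E
python3 -c "
from meas import *
ends('mid1')
"
```

```text
mid1 scene front along(at b=0) 179.22 slope deg 0.19 rms 0.19 sides deg,v [(np.float64(0.1), np.float64(37.2)), (np.float64(0.29), np.float64(-43.0))]
mid1 top front along(at b=0) 178.35 slope deg 0.08 rms 0.31 sides deg,v [(np.float64(-2.44), np.float64(36.6)), (np.float64(2.84), np.float64(-37.9))]
```

View pics/mid1_scene.png

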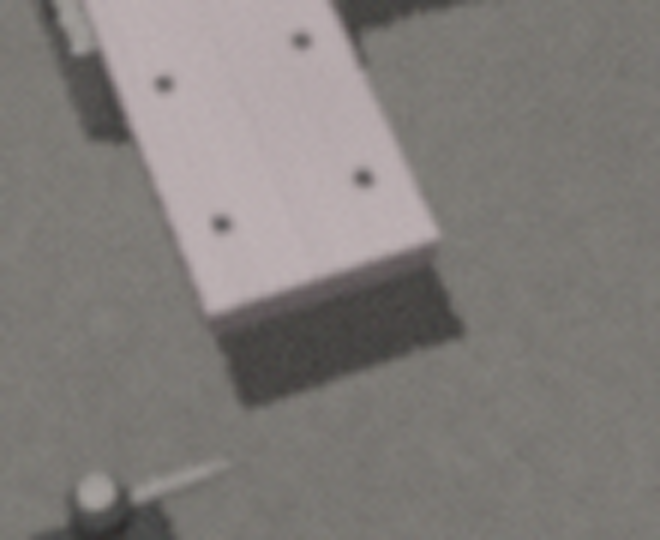

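The picture shows the plate front at crop (210,315)–(435,240), still short of the pointer tip at (235,462). About 52 mm remains, the plate yaw is unchanged, and the plate is running along the far fence. Continuing with a slight shift to the robot's side.

```bash
python3 -m creep '{"claw":[2.5,2.5,2.5,2.5,2.5,2.5,2.5,2.5,2.5],"dp":[[-0.1,-0.5,0.05],[-0.2,-1,0.05],[-0.2,-1.5,0.05],[-0.2,-2,0.05],[-0.2,-2.5,0.05],[-0.2,-3,0.05],[-0.2,-3.5,0.05],[-0.2,-4,0.05],[-0.2,-4,0.05]],"roll":[0,0,0,0,0,0,0,0,0]}' 
python3 -c "
from meas import *
to([.6313,-.0516,.0984],-15.8)
ends('mid2')"
```

```text
t: 10.3
tcp_pos: [0.6309, -0.0602, 0.0985]
tool_rot: [0.991, -0.136, 0.003, 0.006]
force: [-5.0, -14.8, 18.8]
finger_gap: 0.367
t 10.3 tcp [630.9 -60.2  98.5] yaw -15.62 tilt z [ 0.0051 -0.0133 -0.9999] gap 0.367 F [ -5.  -14.8  18.8]
dp [-0.19 -0.84 -0.  ] roll 0.003
mid2 scene front along(at b=0) 220.36 slope deg -0.11 rms 0.17 sides deg,v [(np.float64(0.61), np.float64(37.8)), (np.float64(0.41), np.float64(-42.5))]
mid2 top front along(at b=0) 219.19 slope deg -0.1 rms 0.3 sides deg,v [(np.float64(-0.7), np.float64(37.7)), (np.float64(3.01), np.float64(-37.7))]
```

View pics/mid2_scene.png

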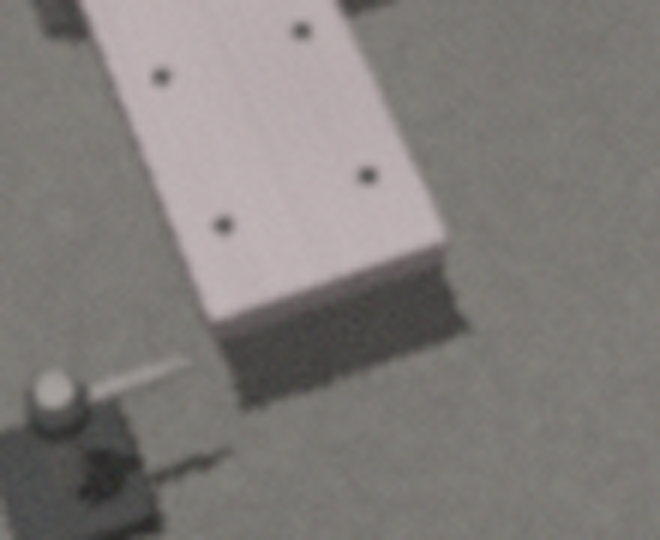

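The plate front edge is at crop (215,320)–(445,240), about 11 mm short of the pointer line. Pointer tip is at (188,358). I'll advance 9 mm, then trim.

```bash
python3 -m creep '{"claw":[2.5,2.5,2.5,2.5,2.5,2.5],"dp":[[0,-0.2,0],[0,-0.4,0],[0,-0.6,0],[0,-0.8,0],[0,-0.9,0],[0,-0.9,0]],"roll":[0,0,0,0,0,0]}' 
python3 -c "
from meas import *
to([.6313,-.0516,.0984],-15.8)
ends('mid3')"
```

```text
t: 11.0
tcp_pos: [0.6331, -0.0523, 0.0985]
tool_rot: [0.991, -0.136, 0.003, 0.007]
force: [-6.5, -16.3, 18.0]
finger_gap: 0.367
t 11.0 tcp [633.1 -52.3  98.5] yaw -15.62 tilt z [ 0.0046 -0.0141 -0.9999] gap 0.367 F [ -6.5 -16.3  18. ]
dp [-0.19 -0.02  0.01] roll 0.003
mid3 scene front along(at b=0) 228.5 slope deg -0.15 rms 0.19 sides deg,v [(np.float64(0.77), np.float64(37.8)), (np.float64(0.25), np.float64(-42.6))]
mid3 top front along(at b=0) 227.45 slope deg 0.32 rms 0.27 sides deg,v [(np.float64(-2.45), np.float64(36.8)), (np.float64(0.38), np.float64(-39.0))]
```

View pics/mid3_scene.png

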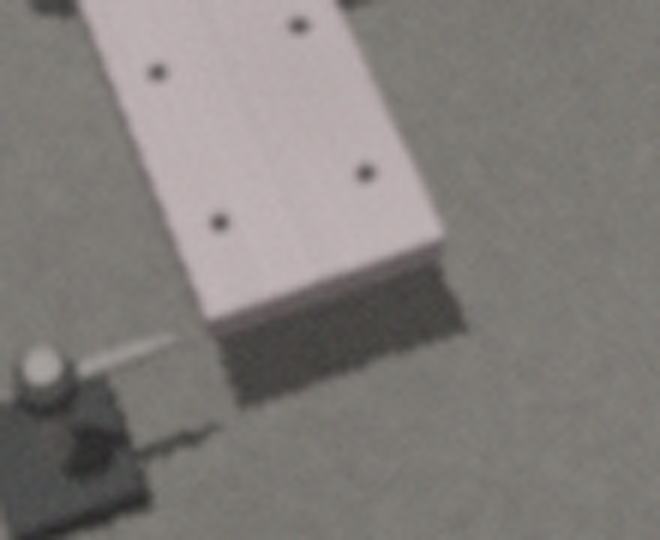

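View pics/mid3_top.png

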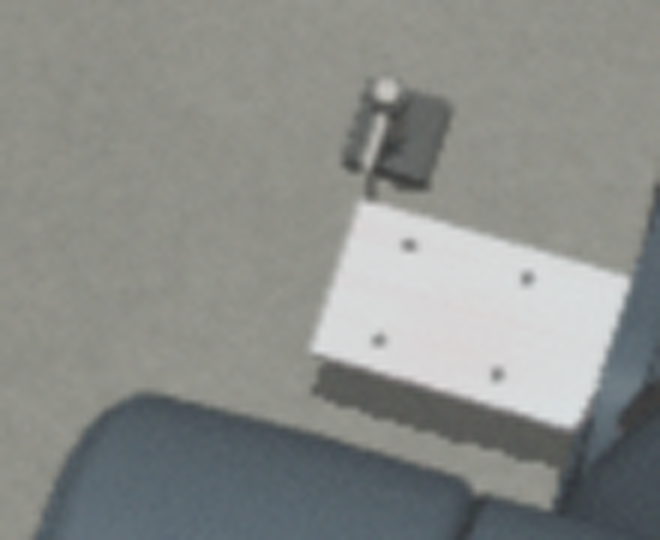

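In the scene view the pointer line meets the plate's left corner about 8 crop px ahead of it. That's about 2.7 mm short, in agreement with the numbers (231.2 − 228.5).

```bash
python3 -m creep '{"claw":[2.5,2.5,2.5,2.5],"dp":[[0,-0.1,0],[0,-0.2,0],[0,-0.28,0],[0,-0.28,0]],"roll":[0,0,0,0]}' 
python3 -c "
from meas import *
to([.6313,-.0516,.0984],-15.8)
ends('mid4')"
```

```text
t: 11.5
tcp_pos: [0.6338, -0.0497, 0.0985]
tool_rot: [0.991, -0.136, 0.003, 0.007]
force: [-6.0, -17.6, 17.3]
finger_gap: 0.364
t 11.5 tcp [633.8 -49.7  98.5] yaw -15.62 tilt z [ 0.0045 -0.0142 -0.9999] gap 0.364 F [ -6.  -17.6  17.3]
dp [-0.19  0.25  0.01] roll 0.003
mid4 scene front along(at b=0) 231.24 slope deg 0.03 rms 0.21 sides deg,v [(np.float64(0.91), np.float64(37.8)), (np.float64(0.33), np.float64(-42.5))]
mid4 top front along(at b=0) 230.13 slope deg 0.08 rms 0.28 sides deg,v [(np.float64(-2.57), np.float64(36.7)), (np.float64(3.05), np.float64(-37.7))]
```

View pics/mid4_scene.png

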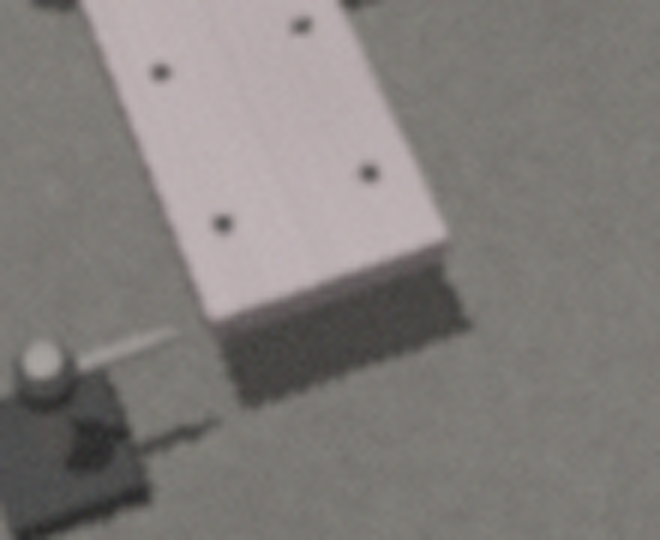

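```bash
python3 - <<'E'
from meas import *
for tag in('s0','mid4'):
  d=pickle.load(open(tag+'.pkl','rb'))
  for n in('scene','top'):
    s=d[n];g=cv2.cvtColor(s['image'],cv2.COLOR_RGB2GRAY).astype(np.float32)
    # sample along-profiles across the shaft at fixed b, plane z=.065
    aa=np.arange(219,243,.25);r=[]
    for b in np.arange(-82,-57,2.):
        P=np.c_[(c0+aa[:,None]*u+b*v)/1000,np.full(len(aa),.065)];q=proj(s,P).astype(np.float32)
        p=cv2.remap(g,q[:,:1],q[:,1:],cv2.INTER_LINEAR)[:,0]
        w=np.clip(p-np.median(p)-12,0,None); w[abs(aa-aa[w.argmax()])>5]=0
        r.append((b,round(float((w*aa).sum()/max(w.sum(),1e-6)),1),int(p.max()-np.median(p))))
    ok=[x for x in r if x[2]>25];f=np.polyfit([x[0] for x in ok],[x[1] for x in ok],1) if len(ok)>2 else [0,0]
    print(tag,n,[x[1:] for x in r],'mean',round(np.mean([x[1] for x in ok]),2),'at tip',round(np.polyval(f,-49.5),2))
# flatness: plate heights along
s=pickle.load(open('mid4.pkl','rb'))['scene'];X=cloud(s)
for a in(-20,60,100,140,180,220):
    q=proj(s,np.r_[(c0+a*u-5*v)/1000,.065])[0].round().astype(int);w=X[q[1]-2:q[1]+3,q[0]-2:q[0]+3,2];print(a,round(np.nanmedian(w)*1e3,1))
E
```

```text
s0 scene [(230.1, 28), (230.1, 24), (229.9, 26), (229.9, 27), (230.2, 23), (230.0, 24), (230.0, 25), (229.8, 26), (229.8, 25), (230.1, 26), (230.3, 26), (230.1, 21), (229.9, 16)] mean 230.02 at tip 230.22
s0 top [(231.9, 57), (231.6, 69), (231.4, 60), (231.4, 50), (231.6, 55), (231.8, 63), (231.6, 66), (231.4, 63), (231.4, 52), (231.6, 61), (231.7, 66), (231.6, 66), (231.2, 65)] mean 231.55 at tip 231.37
mid4 scene [(230.1, 27), (230.0, 26), (229.8, 24), (230.0, 25), (230.2, 28), (230.0, 25), (230.1, 22), (230.1, 25), (229.8, 24), (230.1, 26), (230.0, 26), (230.0, 19), (229.9, 19)] mean 230.08 at tip 230.05
mid4 top [(231.9, 57), (231.6, 69), (231.4, 63), (231.3, 51), (231.6, 58), (231.7, 66), (231.6, 68), (231.4, 64), (231.4, 51), (231.6, 59), (231.7, 67), (231.6, 67), (231.3, 66)] mean 231.55 at tip 231.42
-20 117.9
60 65.3
100 64.9
140 65.2
180 65.1
220 64.6
```

```bash
cat > edge.py <<'E'
from meas import *
def edge(s,a0,h=.065):
    g=cv2.cvtColor(s['image'],cv2.COLOR_RGB2GRAY).astype(np.float32);aa=np.arange(a0-12,a0+12,.2);acc=[]
    for b in np.arange(-30,28,2.):
        q=proj(s,np.c_[(c0+aa[:,None]*u+b*v)/1000,np.full(len(aa),h)]).astype(np.float32)
        acc.append(cv2.remap(g,q[:,:1],q[:,1:],cv2.INTER_LINEAR)[:,0])
    p=np.mean(acc,0);return aa,p
if __name__=='__main__':
    for tag,a0 in(('mid4',231),('s0',130)):
        d=pickle.load(open(tag+'.pkl','rb'))
        for n in('scene','top'):
            aa,p=edge(d[n],a0);gr=-np.gradient(p,aa);hi=p[:20].mean()
            print(tag,n,'max grad',round(aa[gr.argmax()],1),'profile',[(round(x,1),int(y)) for x,y in zip(aa[35:90:4],p[35:90:4])])
        # tail edge
    d=pickle.load(open('s0.pkl','rb'))
    for n in d:
        aa,p=edge(d[n],-130);gr=np.gradient(p,aa);print('tail',n,round(aa[gr.argmax()],1))
E
python3 edge.py
```

```text
mid4 scene max grad 231.8 profile [(np.float64(226.0), 180), (np.float64(226.8), 179), (np.float64(227.6), 179), (np.float64(228.4), 177), (np.float64(229.2), 172), (np.float64(230.0), 166), (np.float64(230.8), 155), (np.float64(231.6), 142), (np.float64(232.4), 127), (np.float64(233.2), 114), (np.float64(234.0), 104), (np.float64(234.8), 97), (np.float64(235.6), 94), (np.float64(236.4), 91)]
mid4 top max grad 231.8 profile [(np.float64(226.0), 215), (np.float64(226.8), 214), (np.float64(227.6), 213), (np.float64(228.4), 211), (np.float64(229.2), 207), (np.float64(230.0), 201), (np.float64(230.8), 193), (np.float64(231.6), 183), (np.float64(232.4), 174), (np.float64(233.2), 165), (np.float64(234.0), 157), (np.float64(234.8), 152), (np.float64(235.6), 148), (np.float64(236.4), 146)]
s0 scene max grad 131.0 profile [(np.float64(125.0), 170), (np.float64(125.8), 169), (np.float64(126.6), 168), (np.float64(127.4), 165), (np.float64(128.2), 161), (np.float64(129.0), 154), (np.float64(129.8), 145), (np.float64(130.6), 133), (np.float64(131.4), 121), (np.float64(132.2), 110), (np.float64(133.0), 101), (np.float64(133.8), 94), (np.float64(134.6), 91), (np.float64(135.4), 89)]
s0 top max grad 130.8 profile [(np.float64(125.0), 210), (np.float64(125.8), 209), (np.float64(126.6), 208), (np.float64(127.4), 206), (np.float64(128.2), 202), (np.float64(129.0), 195), (np.float64(129.8), 187), (np.float64(130.6), 178), (np.float64(131.4), 169), (np.float64(132.2), 161), (np.float64(133.0), 154), (np.float64(133.8), 148), (np.float64(134.6), 144), (np.float64(135.4), 141)]
tail scene -130.2
tail top -130.0
```

Combining both views, the front end is at about 231.5 mm and the pointer at about 231 mm, level to within 1 mm. Plate heights are 65 ± 0.5 mm, so it lies flat. I'll ease off the sideways push so the plate can't creep, keep the push down, and check again.

```bash
python3 -m creep '{"claw":[2.5,2.5,2.5,2.5,2.5,2.5],"dp":[[0,0.1,0.02],[0,0.2,0.02],[0,0.3,0.02],[0,0.3,0.02],[0,0.3,0.02],[0,0.3,0.02]],"roll":[0,0,0,0,0,0]}' 
python3 - <<'E'
from edge import *
import time
ends('fin')
d=pickle.load(open('fin.pkl','rb'))
for n in d:
    aa,p=edge(d[n],231);print(n,'edge',round(aa[(-np.gradient(p)).argmax()],1))
to([.6313,-.0516,.0984],-15.8)
save('fin_full.png',d['scene']['image'])
E
```

```text
t: 12.2
tcp_pos: [0.6337, -0.05, 0.0984]
tool_rot: [0.991, -0.137, 0.004, 0.005]
force: [-4.2, -10.2, 18.2]
finger_gap: 0.364
fin scene front along(at b=0) 231.2 slope deg -0.01 rms 0.19 sides deg,v [(np.float64(0.87), np.float64(37.8)), (np.float64(0.39), np.float64(-42.5))]
fin top front along(at b=0) 230.17 slope deg 0.11 rms 0.29 sides deg,v [(np.float64(-2.55), np.float64(36.8)), (np.float64(2.98), np.float64(-37.8))]
scene edge 231.8
top edge 231.8
t 12.3 tcp [633.7 -50.   98.4] yaw -15.69 tilt z [ 0.0064 -0.0101 -0.9999] gap 0.365 F [ -3.9 -10.8  18.1]
dp [-0.19  0.22  0.  ] roll 0.002
```

View pics/fin_full.png

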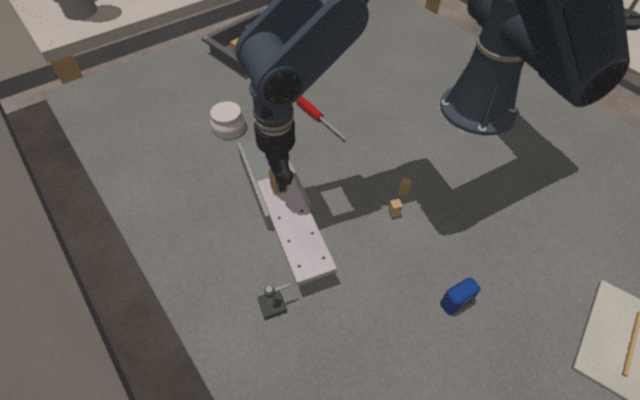

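The plate hasn't moved. Its front end, at (320,278), is level with the pointer tip at (292,286), and the tub (227,120), driver (320,115) and tape (461,295) are in place. One short settling row, then I hand in.

```bash
python3 -m creep '{"claw":[2.5,2.5,2.5],"dp":[[0,0,0],[0,0,0],[0,0,0]],"roll":[0,0,0]}' 
python3 -c "
from h import *
s=manip.sense();print(s['force'],s['tcp_pos'],abs(s['qd']).max())
print(workorder.sign_off())"
```

```text
t: 12.6
tcp_pos: [0.6337, -0.05, 0.0985]
tool_rot: [0.991, -0.137, 0.004, 0.005]
force: [-3.8, -9.9, 16.8]
finger_gap: 0.365
[-3.75470356 -9.8951816  16.76751007] [ 0.63372222 -0.04998746  0.09846322] 0.0016116467499529838
the job is handed in; nothing more can be done
None
```

The handle is plugged into the socket and the plate is slid out about 101 mm to the pointer. I handed the job in at 12.6 s, still holding the handle. I took the largest of the three wooden handles: it measured 65 mm tall, against about 43 mm for the other two.

- **Handle seated:** the TCP stopped at 98.4 mm, the height worked out for the grip resting on the plate.
- **Front end against the pointer:** the front end sits at about 231.5 mm along the bed and the pointer tip at about 231 mm. The two views disagree slightly: the top view shows them level within about 0.5 mm. The scene view puts the front end 1 to 1.5 mm past the tip, which I blame partly on how light falls on the thin pointer.
- **Plate flat and at rest:** just before a final 3 mm ease-off of the sideways push, its top measured 65 ± 0.5 mm along its length. Afterwards the front edge had not moved. At hand-in joint speeds were near zero and the push down was about 17 N.
- **Remaining side force:** about 10 N still pushes along the bed, down from 18 N; friction is holding it. During the slide the plate shifted about 2 mm sideways, towards the far fence.
- **Bystanders:** the tape measure, screwdriver and tub look undisturbed in the last picture.

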